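# Plug the street lamp into the model village's battery base and test it

## Robot

A 7-joint arm with a two-finger parallel gripper is mounted at the origin on the work surface. World frame = base frame: x ahead of the robot, y to its left, z up, the work surface at z = 0. Lengths are in m, angles in rad, forces in N, time in s.
With the tool pointing down it reaches from about 0.425 to 0.925 m from the base axis. Payload 6.8 kg.
Tool frame: the origin (TCP) lies where the fingers leave the gripper's body, on its centre line; the fingertips stand 73 mm ahead of it and the grasp point (between the pads) lies 54 mm ahead of it; z points along the fingers, y is the line along which they close (so a half turn about z gives the same grasp; the last joint's range is limited). The gripper opens to 85 mm and grips with 20 to 120 N. Pads are 22 mm wide; open, the fingers measure 114 mm over their backs; the gripper's body (76 mm by 85 mm) begins 54 mm behind the grasp point. The pads swing forward as they close: fully open they stand 13 mm farther back than shut.
Start: joints at [-1.242, 0.477, 0.022, 1.555, -0.011, 1.109, -0.083], TCP at [0.286, 0.612, 0.304] pointing down, gripper open.
Joint ranges: [-2.96, 2.96], [-0.34, 2.1], [-1.41, 1.46], [0.24, 2.44], [-1.37, 4.51], [0.17, 1.92], [-2.96, 2.96]. Speed limits (rad/s): [2.39, 2.39, 3.14, 3.14, 3.14, 3.14, 3.14].

## Interface

Orientations are given as a rotation vector (axis times angle).
In Python, from bench import r, imaging, job gives the robot as it stands (r), with the cameras (imaging) and the job (job).
- The arm moves only by the tool drive_effector, called as name(argument=value, ...), one argument or row to a line, values as JSON. Schema: {"type":"object","properties":{"increments":{"type":"array","items":{"type":"array","prefixItems":[{"type":"array","items":{"type":"number"},"minItems":3,"maxItems":3},{"type":"array","items":{"type":"number"},"minItems":3,"maxItems":3}],"minItems":2,"maxItems":2},"minItems":1,"maxItems":5},"finger_gap":{"type":"number"},"grip_n":{"type":"number"},"only":{"type":"string"},"quiet":{"type":"boolean"},"lines":{"type":"string"}},"required":["increments"],"additionalProperties":false}. increments is a list of rows, 1 to 5 of them, each written [[dx, dy, dz], [rx, ry, rz]]: dx, dy, dz in shares of 0.75 m (1.0 is 0.75 m), then a rotation vector rx, ry, rz in shares of 2 pi rad (1.0 is 2 pi rad); each row is the pose to reach, as a shift and turn from the pose commanded when the call began, along the tool's axes at that moment; what a row does not reach only later rows make up. A row lasts 1/10 s, in which the tool goes at most 0.05 m and 0.15 rad, less where a joint would pass 70% of its speed; a pose out of reach is approached as far as the arm can. finger_gap is the finger opening in m, set as the call begins (left out keeps the last). The fingers move at their own pace and stop on an object; grip_n is the grip in N (left out, the last holds). Time passes only in rows, so rows that do not move let the fingers close. The tool returns the time, the measured TCP pose, the force, the opening and the grip force at its end. only (a regular expression) keeps the lines of the reply that match it, lines (a string "A,B") keeps lines A to B, and quiet returns only ok. Shift and turn numbers lie between -1 and 1, and a call with a number outside is refused. Input that does not fit is refused with a message, and nothing moves.
- r.get_obs(): the state, without advancing time (a new reading comes with each control period).
- imaging.grab_frame(name): name is "scene" or "top" or "wrist"; returns (picture, depth): 420x560x3 uint8, blue, green, red; 420x560 float32, m along the optical axis (not along the pixel's ray), 0 where there is no reading.
- imaging.camera_info(name): a dict with "camera_matrix" (3x3 intrinsics, pixels), "k1" (the pictures are not rectified: a ray, as slopes to the right and down, at radius r is drawn at 1 + k1 r^2 times it, then the intrinsics apply), "R" (3x3) and "t" (3): a world point X has camera coordinates R X + t. Camera axes: x right, y down, z forward; pixel columns grow to the right and rows downward; lengths in m; the calibration is good to about 2 mm. A picture is of the moment at which its call begins: read the wrist's pose just before it. camera_info takes no time and is no camera call; for the wrist camera it gives the pose at the moment of the call.
- job.hand_in(): hands the job in; it is judged then, once.
The state is a dict: "clock": time; "joints": joint angles; "qvel": joint speeds; "tau": joint torques, N m; "tcp_pos": TCP position; "orientation": TCP orientation; "contact_force": force on the tool from outside, world axes, zero at the start; "moment": the same for the moment, N m; "grip_width": finger opening in m; "gripper_force": force on a finger pad.
Only numpy, scipy, OpenCV 4.12 (cv2) and the standard library are available. Lean on these libraries where they do the work, as an engineer would, in place of code of your own. Each camera call takes 0.05 s, during which the arm holds its last target. There are 200 camera calls.

## Task

Set up the street lamp for the play village: push open the grey shutter (the one with the orange tab) on the green battery base as far as it goes, then take the yellow lamp out of the wooden rack and plug its pin fully home in the socket that the shutter covered, standing upright with its collar flat on the base. Only once the lamp is home, press the red test button all the way down and let it come back up. Let go of everything, leave the shutter open, and leave the other toys where they are.

Things in the scene. Friction and masses are not known exactly. Their poses are not given: they have to be found in the camera images.
- power_base: Green battery base, a fixed block with a black foot, 100 mm (its x) by 230 mm (its y) by 45 mm high. Origin: centre of its underside; z up. The socket lies at its y = -50 mm, the red button at its y = +90 mm, both on its x = 0. It stands either left or right of the robot, with a varying yaw (up to 0.35 rad).
- socket (a point): Mouth of the round terminal socket in the base's top (45 mm above the table), inside a square brass frame of 44 mm. Hole 12 mm in diameter, 32 mm deep, vertical, mouth chamfered 1.5 mm. Axes as the base's. Under the shutter until it is opened.
- shutter (a joint): Travel of the grey shutter in m along the base's +y, towards the button: 0 = shut, 0.070 = fully open (end stop); starts at 0 to 0.015. A plate 66 mm (base x) by 64 mm (base y), 5 mm thick, its top 51 mm above the table, centred on the socket when shut. Slides with 1.5 N of friction and slight damping, stays where left.
- shutter_tab (a point): Top centre of the shutter's upright orange tab: 46 mm wide (base x), 10 mm thick (base y), rising 25 mm above the plate, its top 76 mm above the table. It stands near the plate's button end, 26 mm on the base's +y side of the plate's centre; push its face on the socket side towards base +y. Axes as the base's.
- test_button_top (a point): Centre of the top of the red test button: 26 mm in diameter, its top 67 mm above the table, in a black housing 42 mm in diameter and 12 mm high. Pressed straight down. Axes as the base's.
- test_button (a joint): How far the red button is pressed, in m: 0 = up, 0.006 = fully down. Sprung: begins to move at 1.5 N, fully down at 5 N, returns when released.
- rack: Brown wooden rack, a fixed block 60 mm (its x) by 260 mm (its y) by 40 mm high, with three loose holes of 16 mm at its y = -85, 0 and +85 mm, holding lamp, tree and signpost in any order, their pin tips 10 mm above the table. Origin: centre of its underside; z up. It stands on the side where the base does not, yaw up to 0.35 rad.
- lamp: Model street lamp, 140 mm long, about 90 g, upright in the rack, collar on its top. Origin: tip of its pin; z up along the lamp. Heights along z: steel pin, 10 mm diameter, 0-30 mm (tip tapered over 3 mm); dark collar disc, 36 mm diameter, 30-36; post, 12 mm diameter, 36-85; square yellow lantern 26 x 26 mm (sides along x and y), 85-127; dark cap 24 x 24 mm, 127-132; knob to 140.
- lamp_collar (a point): Centre of the underside of the lamp's collar, 30 mm above the pin's tip; it meets the socket point when the lamp is home. Axes as the lamp's. Grasp the lantern with the fingers closing along the lamp's x, which lies within 0.15 rad of the rack's x: the neighbours stand along the rack's y.
- tree: Dark green fir tree on the same pin and collar, canopy up to 42 mm in diameter, 134 mm long, in the rack; not to be moved. Origin: pin tip.
- signpost: Round blue road sign 38 mm across on a thin post with the same pin and collar, 131 mm long, in the rack; not to be moved. Origin: pin tip.
- toy_car: Red toy car, 85 by 37 mm, 35 mm high, on the table between base and rack. Origin: centre of its underside. Leave alone.
- truck: Yellow toy truck with a white box, 130 by 57 mm, 77 mm high, at the right side (-y). Origin: centre of its underside. Leave alone.
- leafy_tree: Orange round tree, 100 mm high, on a 56 mm disc, at the left side (+y). Origin: centre of its underside. Leave alone.

How it is judged:
On the way, in this order (a step that is already met when the one before it is completed fails the run):
1. the shutter is pushed open (at least 60 of 70 mm) (value of joint shutter above 0.06 m), for 0.2 s.
2. the lamp is plugged home in the socket, upright (z of lamp_collar in the frame of socket below 0.003 m and horizontal distance between lamp_collar and socket below 0.003 m and angle between lamp's own z axis and vertical below 0.06 rad), for 0.2 s.
3. with the lamp home, the test button is pressed down (at least 4.5 of 6 mm) (all of step 2 and value of joint test_button above 0.0045 m), for 0.05 s.
At the end, for the whole second after the job is handed in: The lamp stands at rest in the socket: collar underside within 3 mm of the base's top and within 3 mm of the socket's centre, within 0.06 rad of upright; the shutter is open at least 60 mm, the button is back up (less than 2 mm down) (all of step 2 and value of joint shutter above 0.06 m and value of joint test_button below 0.002 m and linear speed of lamp below 0.02 m/s); the robot touches nothing.
It fails at once if the test button is pressed (over 3 mm) before the lamp is home (value of joint test_button above 0.003 m and not (z of lamp_collar in the frame of socket below 0.003 m and horizontal distance between lamp_collar and socket below 0.003 m and angle between lamp's own z axis and vertical below 0.06 rad)).
It fails at once if another toy is moved more than 25 mm (distance of any of tree, signpost, toy_car, truck, leafy_tree from where it was at the start of the episode above 0.025 m).
It also fails if it takes over 69 s, if anything falls off the work surface, if the arm or the gripper's body presses on something with over 40 N, if the wrist force passes 120 N, or if a joint passes its speed limit or range.

## Working session

There is one attempt and no reset: what is moved stays moved. The work goes in short steps, Python scripts to look and compute and a tool call to move; the robot and the scene stay as the last step left them, time stands still between calls to the robot, and variables do not carry over. Pictures are saved under pics/ and viewed, at most 10 in all, crops included, and the job is handed in when it is done.

```bash
ls; mkdir -p pics; python3 - <<'E'
from bench import r, imaging, job
import cv2,numpy as np
o=r.get_obs();print({k:np.round(v,3) for k,v in o.items()})
a,da=imaging.grab_frame("scene");b,db=imaging.grab_frame("top")
np.savez("f0.npz",a=a,da=da,b=b,db=db)
cv2.imwrite("pics/s0.png",a);cv2.imwrite("pics/t0.png",b)
for n in("scene","top","wrist"):
  c=imaging.camera_info(n);print(n,c)
E
```

```text
bench.py
pics
{'clock': np.float64(0.0), 'joints': array([-1.242,  0.478,  0.022,  1.556, -0.012,  1.109, -0.083]), 'qvel': array([-0.   , -0.002, -0.002,  0.   ,  0.001,  0.001,  0.   ]), 'tau': array([ 0.0000e+00, -5.9647e+01,  1.6080e+00, -2.8120e+01,  1.3000e-02,
        1.0000e-02,  0.0000e+00]), 'tcp_pos': array([0.285, 0.611, 0.303]), 'orientation': array([-6.810e-01, -3.067e+00,  3.000e-03]), 'contact_force': array([-0.209,  0.392, -0.114]), 'moment': array([-0.059, -0.016,  0.032]), 'gripper_force': np.float64(0.0), 'grip_width': np.float64(0.085)}
scene {'camera_matrix': array([[390.72098243,   0.        , 284.62581002],
       [  0.        , 390.72098243, 206.96426222],
       [  0.        ,   0.        ,   1.        ]]), 'k1': -0.02844143774007846, 'R': array([[ 0.21258222,  0.97703757, -0.01436617],
       [ 0.50888469, -0.12324944, -0.85196593],
       [-0.83417334,  0.17380209, -0.5234001 ]]), 't': array([-0.11164071, -0.16271293,  1.67721073])}
top {'camera_matrix': array([[495.58663359,   0.        , 272.19996562],
       [  0.        , 495.58663359, 213.54160047],
       [  0.        ,   0.        ,   1.        ]]), 'k1': 0.041547774851053536, 'R': array([[-0.01530497, -0.99975555,  0.01595616],
       [-0.99844638,  0.01442594, -0.05382111],
       [ 0.05357777, -0.0167551 , -0.9984231 ]]), 't': array([0.00691363, 0.49545171, 1.66418933])}
wrist {'camera_matrix': array([[298.12636109,   0.        , 281.60727403],
       [  0.        , 298.12636109, 208.80185332],
       [  0.        ,   0.        ,   1.        ]]), 'k1': -0.019830278823614263, 'R': array([[ 4.23562715e-01,  9.05866398e-01, -8.34060043e-04],
       [ 8.60443808e-01, -4.02035896e-01,  3.13055254e-01],
       [ 2.83250913e-01, -1.33316195e-01, -9.49734548e-01]]), 't': array([-0.67435772, -0.04083245,  0.37953151])}
```

View pics/t0.png

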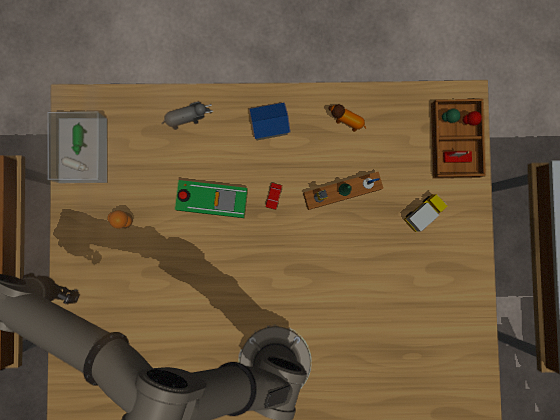

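View pics/s0.png

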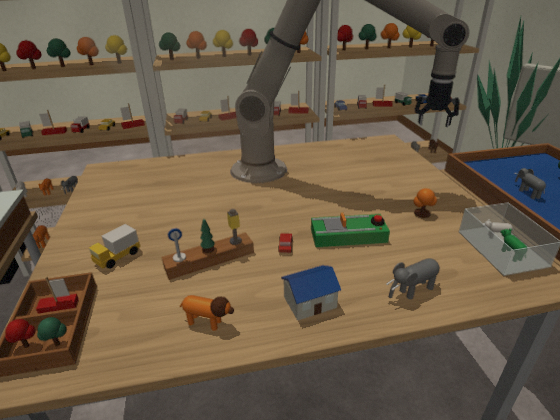

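The top view shows the green base on the left, with its button at (184,195) and its tab at about (217,199). The rack is at (303–383, 172–208), with the lamp in the hole nearest the base at about (320,195), then the tree, then the sign. The scene view confirms the lamp's place at (234,225).

```bash
cat > h.py <<'E'
import numpy as np,cv2
from scipy.spatial.transform import Rotation as Ro
def ray(c,uv):
    K=np.array(c["camera_matrix"]);p=(np.atleast_2d(uv)-K[:2,2])/K[0,0]
    q=p.copy()
    for _ in range(8): q=p/(1+c["k1"]*(q**2).sum(1,keepdims=True))
    d=np.c_[q,np.ones(len(q))]
    return -c["R"].T@c["t"], d@c["R"], d
def plane(c,uv,z):
    o,d,_=ray(c,uv); return o+d*((z-o[2])/d[:,2])[:,None]
def proj(c,X):
    X=np.atleast_2d(X)@c["R"].T+c["t"];q=X[:,:2]/X[:,2:]
    q=q*(1+c["k1"]*(q**2).sum(1,keepdims=True));K=c["camera_matrix"];return q*K[0,0]+K[:2,2]
def cloud(c,D):
    h,w=D.shape;v,u=np.mgrid[:h,:w];o,d,_=ray(c,np.c_[u.ravel(),v.ravel()])
    return (o+d*D.ravel()[:,None]).reshape(h,w,3)
def hsv(im,lo,hi): return cv2.inRange(cv2.cvtColor(im,cv2.COLOR_BGR2HSV),np.array(lo),np.array(hi))
def blobs(m,n=5,amin=15):
    k,l,s,ce=cv2.connectedComponentsWithStats(m);i=[j for j in np.argsort(-s[1:,4])+1 if s[j,4]>=amin][:n]
    return [(ce[j],s[j],l==j) for j in i]
def rel(goal,yaw,obs=None,axis_down=True):
    """tool-axes shift to goal position"""
    from bench import r, imaging, job
    o=obs or r.get_obs();R=Ro.from_rotvec(o["orientation"])
    return R.inv().apply(np.array(goal)-o["tcp_pos"]),R.as_matrix()
E
python3 - <<'E'
from h import *;from bench import r, imaging, job
f=np.load("f0.npz");b=f["b"];c=imaging.camera_info("top")
P=cloud(c,f["db"])
print("table z",np.median(P[250:300,420:460,2]))
g=hsv(b,[45,120,40],[80,255,255]);g[:, :160]=0
for ce,s,m in blobs(g,2):
    pts=np.argwhere(m)[:,::-1].astype(np.float32)
    hull=cv2.convexHull(pts)[:,0]
    W=plane(c,hull,.045)[:,:2].astype(np.float32);print("green",ce,s[4],cv2.minAreaRect(W))
rk=((P[...,2]>.025)&(P[...,2]<.05)).astype(np.uint8);rk[:160]=0;rk[225:]=0;rk[:,:290]=0;rk[:,395:]=0
pts=np.argwhere(rk>0)[:,::-1]
W=plane(c,cv2.convexHull(pts.astype(np.float32))[:,0],.04)[:,:2].astype(np.float32);print("rack",len(pts),cv2.minAreaRect(W))
for n,lo,hi,z,x in(("red",[0,150,60],[6,255,255],.067,(170,200)),("orange",[8,150,100],[22,255,255],.076,(205,225))):
    m=hsv(b,lo,hi);m[:, :x[0]]=0;m[:,x[1]:]=0;m[:175]=0;m[220:]=0
    for ce,s,_ in blobs(m,2): print(n,ce,s[4],plane(c,ce,z))
cc=cv2.resize(b[165:225,165:400],None,fx=3.4,fy=3.4,interpolation=cv2.INTER_CUBIC);cv2.imwrite("pics/c0.png",cc)
w=P[165:225,300:400];i=w[...,2]>.12;print("tall",[ (q.round(3)) for q in w[i]][:40])
E
```

```text
table z 7.452019585918457e-05
green [208.58106169 198.5251076 ] 1394 ((0.5464967489242554, 0.20251598954200745), (0.22951583564281464, 0.10123762488365173), 82.6277084350586)
green [453.36065574 115.21311475] 122 ((0.8150045871734619, -0.6119312047958374), (0.04024124518036842, 0.03823956474661827), 43.29246520996094)
rack 1128 ((0.5692207217216492, -0.2389426976442337), (0.06061781942844391, 0.2603990137577057), 14.8572416305542)
red [182.56862745 194.68627451] 51 [[0.55856949 0.29250214 0.067     ]]
orange [216.41463415 198.34146341] 41 [[0.54431304 0.18146465 0.076     ]]
tall [array([0.406, 0.028, 1.688]), array([0.406, 0.028, 1.688]), array([0.406, 0.028, 1.688]), array([0.406, 0.028, 1.688]), array([0.406, 0.028, 1.688]), array([ 0.597, -0.336,  0.128]), array([ 0.592, -0.316,  0.144]), array([ 0.593, -0.32 ,  0.14 ]), array([ 0.593, -0.323,  0.139]), array([ 0.592, -0.325,  0.144]), array([ 0.592, -0.329,  0.144]), array([ 0.594, -0.335,  0.132]), array([ 0.594, -0.338,  0.13 ]), array([ 0.59 , -0.308,  0.139]), array([ 0.591, -0.312,  0.134]), array([ 0.59 , -0.314,  0.137]), array([ 0.589, -0.316,  0.144]), array([ 0.59 , -0.32 ,  0.139]), array([ 0.59 , -0.325,  0.133]), array([ 0.59 , -0.328,  0.133]), array([0.406, 0.028, 1.688]), array([ 0.588, -0.304,  0.126]), array([ 0.588, -0.306,  0.132]), array([ 0.587, -0.309,  0.134]), array([ 0.587, -0.311,  0.138]), array([ 0.588, -0.316,  0.131]), array([ 0.588, -0.32 ,  0.125]), array([ 0.588, -0.322,  0.129]), array([ 0.585, -0.304,  0.126]), array([ 0.585, -0.308,  0.124]), array([ 0.58 , -0.238,  0.124]), array([ 0.58 , -0.241,  0.121]), array([ 0.577, -0.232,  0.121]), array([0.406, 0.028, 1.688]), array([ 0.575, -0.235,  0.137]), array([ 0.575, -0.238,  0.138]), array([ 0.575, -0.242,  0.137]), array([ 0.574, -0.231,  0.124]), array([ 0.573, -0.232,  0.134]), array([ 0.571, -0.234,  0.145])]
```

View pics/c0.png

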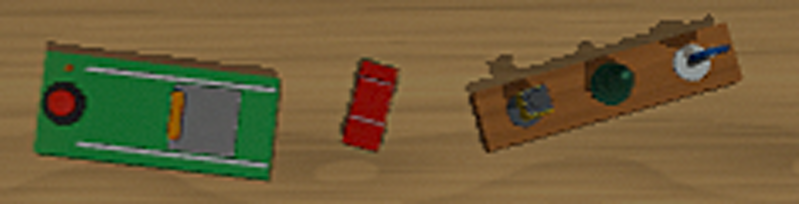

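The crop shows the base with its button at the left end and the shutter nearly shut. It also confirms the rack order from left to right: lamp, tree, sign. Next I move above the socket and look with the wrist camera.

```bash
cat >> h.py <<'E'
def go(pos,yaw_y):
    """print tool-axes shift and turn to reach TCP pos, pointing down, tool y at angle yaw_y (deg)"""
    from bench import r, imaging, job
    o=r.get_obs();R=Ro.from_rotvec(o["orientation"]);a=np.radians(yaw_y)
    y=np.array([np.cos(a),np.sin(a),0]);z=np.array([0,0,-1.]);G=Ro.from_matrix(np.c_[np.cross(y,z),y,z])
    print("t",round(float(o["clock"]),2),"tcp",o["tcp_pos"].round(4),"shift",R.inv().apply(np.array(pos)-o["tcp_pos"]).round(4),"turn",(R.inv()*G).as_rotvec().round(4),"F",o["contact_force"].round(1),"w",round(float(o["grip_width"]),4))
E
python3 -c "
from h import *
go([.540,.153,.29],-7.4)"
```

```text
t 0.1 tcp [0.2854 0.6113 0.303 ] shift [-0.4246 -0.3075  0.0136] turn [-1.4000e-03  1.1000e-03  1.2632e+00] F [-0.3  1.  -0.1] w 0.0851
```

The rows are not in the units I measure in: shifts go in shares of 0.75 m and turns go in shares of 2 pi rad. I convert before sending: -0.195 m / 0.75 = -0.26, -0.155 m / 0.75 = -0.2067, 0.38 rad / 6.2832 = 0.0605.

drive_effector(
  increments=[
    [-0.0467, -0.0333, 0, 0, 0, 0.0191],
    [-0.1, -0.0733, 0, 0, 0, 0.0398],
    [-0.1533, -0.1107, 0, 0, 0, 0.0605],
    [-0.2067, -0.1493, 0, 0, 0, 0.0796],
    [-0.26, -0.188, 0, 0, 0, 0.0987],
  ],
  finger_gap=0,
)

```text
refused: increments[0]: [-0.0467, -0.0333, 0, 0, 0, 0.0191] is too long (schema: maxItems 2). Nothing was moved.
```

The call was refused and nothing moved: it wants rows with the three-number parts in brackets of their own. Same move again in that form.

drive_effector(
  increments=[
    [[-0.0467, -0.0333, 0], [0, 0, 0.0191]],
    [[-0.1, -0.0733, 0], [0, 0, 0.0398]],
    [[-0.1533, -0.1107, 0], [0, 0, 0.0605]],
    [[-0.2067, -0.1493, 0], [0, 0, 0.0796]],
    [[-0.26, -0.188, 0], [0, 0, 0.0987]],
  ],
  finger_gap=0,
)

```text
clock: 0.6
tcp_pos: [0.4031, 0.3994, 0.3037]
orientation: [-1.59, -2.709, 0.001]
contact_force: [0.5, 0.5, -0.4]
grip_width: 0.0126
gripper_force: 0.0
```

```bash
python3 -c "
from h import *
go([.540,.153,.29],-7.4)"
```

```text
t 0.6 tcp [0.4031 0.3994 0.3037] shift [-0.2818 -0.0006  0.0137] turn [-4.000e-04  2.000e-04  6.383e-01] F [ 0.5  0.5 -0.4] w 0.0126
```

Scaled: -0.235 m / 0.75 = -0.3133, -0.187 m / 0.75 = -0.2493, 0.638 rad / 6.2832 = 0.1015.

drive_effector(
  increments=[
    [[-0.06, 0, 0.004], [0, 0, 0.0191]],
    [[-0.124, 0, 0.008], [0, 0, 0.0398]],
    [[-0.1867, 0, 0.012], [0, 0, 0.0605]],
    [[-0.2493, 0, 0.016], [0, 0, 0.0812]],
    [[-0.3133, 0, 0.0183], [0, 0, 0.1015]],
  ],
)

```text
clock: 1.1
tcp_pos: [0.5184, 0.195, 0.2899]
orientation: [-2.36, -2.074, 0.001]
contact_force: [0.7, -0.0, 0.4]
grip_width: 0.0003
gripper_force: 0.0
```

drive_effector(
  increments=[
    [[-0.0267, 0.0267, 0], [0, 0, 0]],
    [[-0.04, 0.04, 0], [0, 0, 0]],
    [[-0.04, 0.04, 0], [0, 0, 0]],
  ],
)

```text
clock: 1.4
tcp_pos: [0.5449, 0.1619, 0.29]
orientation: [2.357, 2.076, -0.001]
contact_force: [-0.4, 1.1, -0.2]
grip_width: -0.0002
gripper_force: 0.0
```

```bash
python3 - <<'E'
from h import *;from bench import r, imaging, job
go([.540,.153,.29],-7.4)
c=imaging.camera_info("wrist");a,d=imaging.grab_frame("wrist");np.savez("w1.npz",a=a,d=d);cv2.imwrite("pics/w1.png",a)
import pickle;pickle.dump(c,open("w1.pkl","wb"))
print(proj(c,[[.5401,.1529,.051],[.558,.2918,.067],[.5443,.1815,.076]]))
E
```

```text
t 1.4 tcp [0.5449 0.1619 0.29  ] shift [-0.0094 -0.0037  0.0001] turn [0.0001 0.0006 0.0026] F [-0.4  1.1 -0.2] w -0.0002
[[277.57844055 198.31249713]
 [276.87177515  51.28047116]
 [277.69900102 176.8229082 ]]
```

View pics/w1.png

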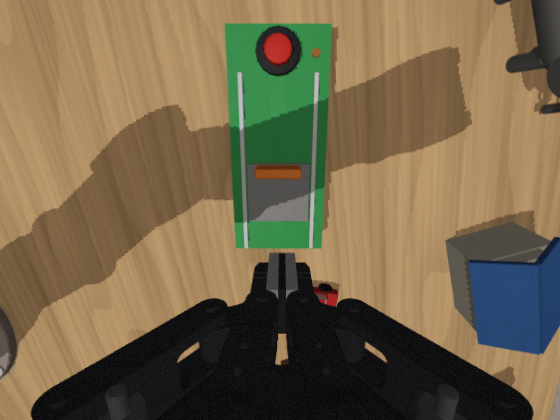

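The wrist view shows the whole base, with the button at (278,48), the tab at (278,172) and the plate at (278,192). That agrees with the projections from the top view. I measure it more closely here.

```bash
python3 - <<'E'
from h import *;import pickle
c=pickle.load(open("w1.pkl","rb"));a=np.load("w1.npz")["a"]
def roi(m,u0,u1,v0,v1):
    n=np.zeros_like(m);n[v0:v1,u0:u1]=m[v0:v1,u0:u1];return n
g=roi(hsv(a,[45,110,30],[80,255,255]),200,350,10,260)
_,_,m=blobs(cv2.morphologyEx(g,cv2.MORPH_CLOSE,np.ones((9,9))),1)[0]
h=cv2.convexHull(np.argwhere(m)[:,::-1].astype(np.float32))[:,0]
W=plane(c,h,.045)[:,:2].astype(np.float32);R=cv2.minAreaRect(W);print("green",R)
m=roi(hsv(a,[0,150,60],[6,255,255]),255,300,25,75);ce=blobs(m,1)[0];b=plane(c,ce[0],.067)[0];print("btn",ce[0],b)
m=roi(hsv(a,[5,150,60],[22,255,255]),240,310,160,185)
_,s,mm=blobs(m,1)[0];pt=np.argwhere(mm)[:,::-1].astype(np.float32)
print("tab",s,cv2.minAreaRect(plane(c,pt,.076)[:,:2].astype(np.float32)))
E
```

```text
green ((0.547389566898346, 0.2055930495262146), (0.22780480980873108, 0.09977459907531738), 82.50543212890625)
btn [277.51506849  48.36712329] [0.55886913 0.2940376  0.067     ]
tab [255 165  47  14 616] ((0.5452355146408081, 0.1865922212600708), (0.012659885920584202, 0.04450514540076256), 82.69991302490234)
```

Scaled: 0.152 m / 0.75 = 0.2027, 0.15 m / 0.75 = 0.2.

drive_effector(
  increments=[
    [[-0.01, -0.0049, 0.0533], [0, 0, 0]],
    [[-0.01, -0.0049, 0.1067], [0, 0, 0]],
    [[-0.01, -0.0049, 0.16], [0, 0, 0]],
    [[-0.01, -0.0049, 0.2], [0, 0, 0]],
    [[-0.01, -0.0049, 0.2027], [0, 0, 0]],
  ],
)

```text
clock: 1.95
tcp_pos: [0.536, 0.1584, 0.1345]
orientation: [-2.348, -2.082, 0.011]
contact_force: [-0.5, -0.9, 0.2]
grip_width: -0.0002
gripper_force: 0.0
```

drive_effector(
  increments=[
    [[0, 0, 0.0053], [0, 0, 0]],
    [[0, 0, 0.008], [0, 0, 0]],
    [[0, 0, 0.008], [0, 0, 0]],
  ],
)

```text
clock: 2.25
tcp_pos: [0.5402, 0.157, 0.1335]
orientation: [2.354, 2.08, 0.004]
contact_force: [0.4, -0.2, 0.7]
grip_width: -0.0001
gripper_force: 0.0
```

```bash
python3 -c "
from h import *
go([.5405,.1545,.132],-7.5)"
```

```text
t 2.25 tcp [0.5402 0.157  0.1335] shift [-0.0025  0.0006  0.0015] turn [ 0.0018 -0.0015  0.0075] F [ 0.4 -0.2  0.7] w -0.0001
```

Scaled: 0.07 m / 0.75 = 0.0933, 0.06 m / 0.75 = 0.08.

drive_effector(
  increments=[
    [[0.02, 0, 0], [0, 0, 0]],
    [[0.04, 0, 0], [0, 0, 0]],
    [[0.06, 0, 0], [0, 0, 0]],
    [[0.08, 0, 0], [0, 0, 0]],
    [[0.0933, 0, 0], [0, 0, 0]],
  ],
)

```text
clock: 2.75
tcp_pos: [0.5483, 0.2282, 0.1322]
orientation: [-2.353, -2.082, -0.001]
contact_force: [0.2, -1.9, 0.9]
grip_width: -0.0003
gripper_force: 0.9
```

drive_effector(
  increments=[
    [[0.004, 0, 0], [0, 0, 0]],
    [[0.008, 0, 0], [0, 0, 0]],
    [[0.008, 0, 0], [0, 0, 0]],
  ],
)

```text
clock: 3.05
tcp_pos: [0.5487, 0.2319, 0.132]
orientation: [-2.354, -2.079, 0.001]
contact_force: [-0.3, -0.2, 0.3]
grip_width: -0.0003
gripper_force: 0.0
```

```bash
python3 - <<'E'
from h import *;from bench import r, imaging, job
go([.5405,.1545,.132],-7.5)
import pickle
c=imaging.camera_info("wrist");a,d=imaging.grab_frame("wrist")
m=hsv(a,[5,150,60],[22,255,255])
for _,s,mm in blobs(m,3):
    pt=np.argwhere(mm)[:,::-1].astype(np.float32);print("tab",s,cv2.minAreaRect(plane(c,pt,.076)[:,:2].astype(np.float32)))
E
```

```text
t 3.05 tcp [0.5487 0.2319 0.132 ] shift [-0.0778  0.0014  0.    ] turn [-0.0005  0.      0.0071] F [-0.3 -0.2  0.3] w -0.0003
tab [ 237  226   97   37 3303] ((0.5536670088768005, 0.252975195646286), (0.018220078200101852, 0.044886548072099686), 82.84012603759766)
tab [348 139  16  16 206] ((0.5880295038223267, 0.2935780882835388), (0.006158127449452877, 0.006404975429177284), 82.99337005615234)
```

Scaled: 0.006 m / 0.75 = 0.008, 0.003 m / 0.75 = 0.004.

drive_effector(
  increments=[
    [[0.004, 0, 0], [0, 0, 0]],
    [[0.008, 0, 0], [0, 0, 0]],
    [[0.008, 0, 0], [0, 0, 0]],
    [[0.008, 0, 0], [0, 0, 0]],
  ],
)

```text
clock: 3.5
tcp_pos: [0.5494, 0.2352, 0.132]
orientation: [2.356, 2.076, -0.005]
contact_force: [-2.1, -5.6, 2.0]
grip_width: 0.0002
gripper_force: 3.2
```

drive_effector(
  increments=[
    [[0.0027, 0, 0], [0, 0, 0]],
    [[0.0053, 0, 0], [0, 0, 0]],
    [[0.0053, 0, 0], [0, 0, 0]],
  ],
)

```text
clock: 3.8
tcp_pos: [0.5496, 0.2356, 0.1319]
orientation: [2.357, 2.072, -0.012]
contact_force: [-3.6, -13.6, 6.6]
grip_width: -0.0001
gripper_force: 7.3
```

Scaled: -0.085 m / 0.75 = -0.1133, -0.08 m / 0.75 = -0.1067.

drive_effector(
  increments=[
    [[-0.0133, 0, 0], [0, 0, 0]],
    [[-0.0267, 0, -0.02], [0, 0, 0]],
    [[-0.06, 0, -0.0667], [0, 0, 0]],
    [[-0.1, 0, -0.1067], [0, 0, 0]],
    [[-0.1133, 0, -0.1067], [0, 0, 0]],
  ],
)

```text
clock: 4.3
tcp_pos: [0.542, 0.1543, 0.2173]
orientation: [2.357, 2.073, 0.012]
contact_force: [0.4, -0.8, 0.0]
grip_width: 0.0001
gripper_force: 0.0
```

drive_effector(
  increments=[
    [[0, 0, 0], [0, 0, 0]],
    [[0, 0, 0], [0, 0, 0]],
  ],
)

```text
clock: 4.5
tcp_pos: [0.5393, 0.1584, 0.212]
orientation: [-2.353, -2.08, -0.0]
contact_force: [-0.7, -0.4, -1.2]
grip_width: -0.0003
gripper_force: 0.0
```

```bash
python3 - <<'E'
from h import *;from bench import r, imaging, job
go([.5405,.1545,.21],-7.5)
import pickle
c=imaging.camera_info("wrist");a,d=imaging.grab_frame("wrist");pickle.dump((c,a,d),open("w2.pkl","wb"));cv2.imwrite("pics/w2.png",a);print(proj(c,[.5405,.1545,.045]))
E
```

```text
t 4.5 tcp [0.5393 0.1584 0.212 ] shift [-0.0037  0.0016  0.002 ] turn [-0.0006 -0.0009  0.0077] F [-0.7 -0.4 -1.2] w -0.0003
[[282.86222544 215.79741788]]
```

View pics/w2.png

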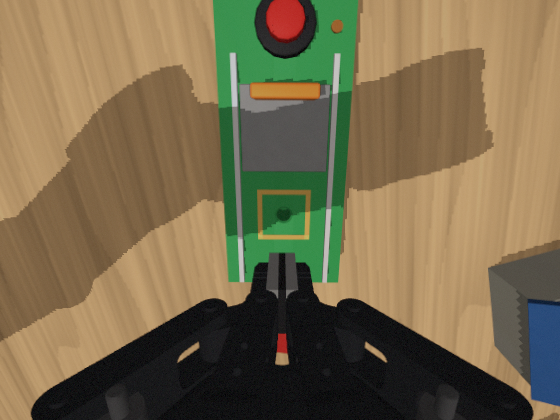

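The shutter is fully open. The socket hole is visible at (284,214), inside the brass frame at (258–310, 190–240).

```bash
python3 - <<'E'
from h import *;import pickle
c,a,d=pickle.load(open("w2.pkl","rb"))
m=hsv(a,[15,90,60],[38,255,255]);n=np.zeros_like(m);n[180:250,245:322]=m[180:250,245:322]
pt=np.argwhere(n)[:,::-1].astype(np.float32);W=plane(c,pt,.045)[:,:2].astype(np.float32)
h=cv2.convexHull(W);print("frame",len(pt),cv2.minAreaRect(W))
v=cv2.cvtColor(a,cv2.COLOR_BGR2GRAY)[200:230,268:300];w=(v<v.min()+18).astype(np.uint8)
ce,s,_=blobs(w,1)[0];print("hole",ce+[268,200],s,plane(c,ce+[268,200],.045))
m=hsv(a,[5,150,60],[22,255,255]);m[:, :245]=0
for _,s,mm in blobs(m,2): print(s, plane(c,np.array([[s[0]+s[2]/2,s[1]+s[3]/2]]),.076))
g=cv2.morphologyEx(((a[:,:,2]>a[:,:,1].astype(int)+60)).astype(np.uint8)*255,cv2.MORPH_OPEN,np.ones((3,3)))
m=hsv(a,[0,170,80],[5,255,255]);m[60:]=0;ce=blobs(m,1)[0][0];print("btn",plane(c,ce,.067))
E
```

```text
frame 913 ((0.5409810543060303, 0.15534771978855133), (0.04450526088476181, 0.0440475270152092), 82.57688903808594)
hole [283.15384615 214.23076923] [  9   9  14  12 130] [[0.54091372 0.15585547 0.045     ]]
[ 250   82   71   18 1164] [[0.55381956 0.24983535 0.076     ]]
[257 190  53  43 431] [[0.54257923 0.16862689 0.076     ]]
btn [[0.55869508 0.2926825  0.067     ]]
```

Scaled: -0.21 m / 0.75 = -0.28, -0.165 m / 0.75 = -0.22, 0.39 rad / 6.2832 = 0.0621.

drive_effector(
  increments=[
    [[-0.04, 0, -0.04], [0, 0, 0.0127]],
    [[-0.1, 0, -0.08], [0, 0, 0.0255]],
    [[-0.16, 0, -0.1173], [0, 0, 0.0382]],
    [[-0.22, 0, -0.1173], [0, 0, 0.0509]],
    [[-0.28, 0, -0.1173], [0, 0, 0.0621]],
  ],
  finger_gap=0.06,
  grip_n=60,
)

```text
clock: 5.05
tcp_pos: [0.5141, -0.0515, 0.3008]
orientation: [2.713, 1.583, 0.002]
contact_force: [0.6, -0.7, 0.6]
grip_width: 0.0601
gripper_force: 0.0
```

```bash
python3 -c "
from h import *
go([.547,-.157,.30],14.9)"
```

```text
t 5.05 tcp [ 0.5141 -0.0515  0.3008] shift [-0.0757  0.0805  0.0008] turn [ 1.500e-03 -5.000e-04 -7.745e-01] F [ 0.6 -0.7  0.6] w 0.0601
```

Scaled: 0.0805 m / 0.75 = 0.1073, 0.08 m / 0.75 = 0.1067, -0.7 rad / 6.2832 = -0.1114.

drive_effector(
  increments=[
    [[-0.02, 0.0213, 0], [0, 0, -0.0223]],
    [[-0.0467, 0.0493, 0], [0, 0, -0.0446]],
    [[-0.0733, 0.0773, 0], [0, 0, -0.0668]],
    [[-0.1009, 0.1067, 0], [0, 0, -0.0891]],
    [[-0.1009, 0.1073, 0], [0, 0, -0.1114]],
  ],
)

```text
clock: 5.55
tcp_pos: [0.5473, -0.1596, 0.2993]
orientation: [2.002, 2.42, -0.004]
contact_force: [-0.7, -0.6, -0.5]
grip_width: 0.0602
gripper_force: 0.0
```

drive_effector(
  increments=[
    [[0, 0, 0], [0, 0, -0.0119]],
    [[0, 0, 0], [0, 0, -0.0119]],
    [[0, 0, 0], [0, 0, -0.0119]],
  ],
)

```text
clock: 5.85
tcp_pos: [0.5469, -0.1555, 0.2994]
orientation: [-1.913, -2.49, 0.001]
contact_force: [-0.1, 0.2, 0.8]
grip_width: 0.0602
gripper_force: 0.0
```

```bash
python3 - <<'E'
from h import *;from bench import r, imaging, job
go([.547,-.157,.30],14.9)
import pickle
c=imaging.camera_info("wrist");a,d=imaging.grab_frame("wrist");pickle.dump((c,a,d),open("w3.pkl","wb"));cv2.imwrite("pics/w3.png",a);print(proj(c,[[.547,-.157,.142],[.569,-.239,.04]]))
E
```

```text
t 5.85 tcp [ 0.5469 -0.1555  0.2994] shift [-0.0015 -0.0003 -0.0006] turn [-0.0012 -0.0006  0.0004] F [-0.1  0.2  0.8] w 0.0602
[[280.70797754 216.79436476]
 [281.18918045 254.05470646]]
```

View pics/w3.png

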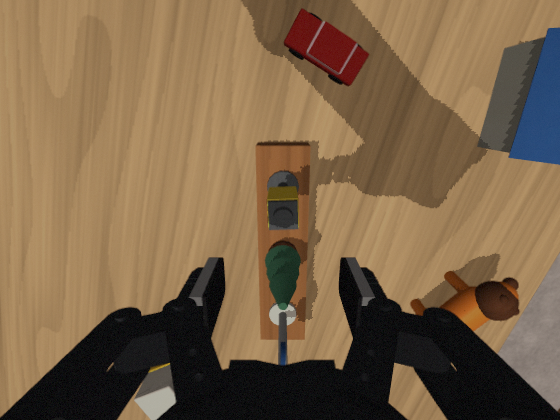

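The cap is at (283,215), between the fingers and nearly square to them. The tree and sign are further down the picture, clear of the fingers.

```bash
python3 - <<'E'
from h import *;import pickle
c,a,d=pickle.load(open("w3.pkl","rb"))
P=cloud(c,d);q=P[185:235,255:312];z=q[...,2]
m=((z>.134)&(z<.152)).astype(np.uint8);ce,s,mm=blobs(m,1)[0]
print(s,ce+[255,185],np.median(z[mm]))
pt=(np.argwhere(mm)[:,::-1]+[255,185]).astype(np.float32)
W=plane(c,pt,.142)[:,:2].astype(np.float32);print(cv2.minAreaRect(W))
y=hsv(a,[18,120,60],[35,255,255]);y[:,:255]=0;y[:,312:]=0;y[:180]=0;y[235:]=0
ce,s,mm=blobs(y,1)[0];print("yellow",ce,s,cv2.minAreaRect(np.argwhere(mm)[:,::-1].astype(np.float32)))
E
python3 -c "
import cv2;a=cv2.imread('pics/w3.png')[160:245,240:325];cv2.imwrite('pics/w3c.png',cv2.resize(a,None,fx=6,fy=6,interpolation=cv2.INTER_CUBIC))"
```

```text
[ 12  12  32  33 997] [282.66198596 212.90270812] 0.14187219961049408
((0.5476000905036926, -0.1536695957183838), (0.024995462968945503, 0.027366019785404205), 15.875423431396484)
yellow [282.67811159 195.16309013] [267 186  32  42 466] ((282.5, 206.5), (41.0, 31.0), 90.0)
```

View pics/w3c.png

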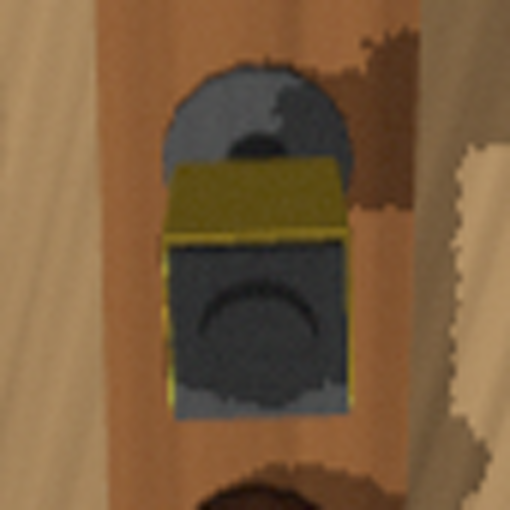

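The cap's edges are turned about 2° anticlockwise from the gripper, and its centre is at about (283.1,214.5). I descend to grasp.

Scaled: 0.127 m / 0.75 = 0.1693, 0.115 m / 0.75 = 0.1533, -0.025 rad / 6.2832 = -0.004.

```bash
python3 -c "
from h import *
go([.5482,-.1547,.172],16.4)"
```

```text
t 5.9 tcp [ 0.5468 -0.1556  0.2996] shift [0.0005 0.0017 0.1276] turn [-0.0009 -0.0005 -0.0257] F [-0.8  0.   0.4] w 0.0603
```

drive_effector(
  increments=[
    [[0.0007, 0.0019, 0.0533], [0, 0, -0.004]],
    [[0.0007, 0.0019, 0.1067], [0, 0, -0.004]],
    [[0.0007, 0.0019, 0.1533], [0, 0, -0.004]],
    [[0.0007, 0.0019, 0.1693], [0, 0, -0.004]],
    [[0.0007, 0.0019, 0.1693], [0, 0, -0.004]],
  ],
)

```text
clock: 6.4
tcp_pos: [0.5471, -0.1552, 0.1718]
orientation: [-1.881, -2.513, 0.003]
contact_force: [0.0, 0.2, 0.9]
grip_width: 0.0602
gripper_force: 0.0
```

```bash
python3 -c "
from h import *
go([.5482,-.1547,.172],16.4)"
```

```text
t 6.4 tcp [ 0.5471 -0.1552  0.1718] shift [ 0.0001  0.0012 -0.0002] turn [-0.0032 -0.0012 -0.0004] F [0.  0.2 0.9] w 0.0602
```

Scaled: 0.001 m / 0.75 = 0.0013.

drive_effector(
  increments=[
    [[0, 0.0013, 0], [0, 0, 0]],
    [[0, 0.0013, 0], [0, 0, 0]],
    [[0, 0.0013, 0], [0, 0, 0]],
    [[0, 0.0013, 0], [0, 0, 0]],
    [[0, 0.0013, 0], [0, 0, 0]],
  ],
  finger_gap=0,
  grip_n=60,
)

```text
clock: 6.9
tcp_pos: [0.5498, -0.1557, 0.1748]
orientation: [1.881, 2.513, 0.003]
contact_force: [-1.0, 0.4, 7.8]
grip_width: 0.025
gripper_force: 62.7
```

drive_effector(
  increments=[
    [[0, 0, 0], [0, 0, 0]],
    [[0, 0, 0], [0, 0, 0]],
    [[0, 0, -0.0133], [0, 0, 0]],
    [[0, 0, -0.0333], [0, 0, 0]],
    [[0, 0, -0.0533], [0, 0, 0]],
  ],
)

```text
clock: 7.4
tcp_pos: [0.5488, -0.1556, 0.2147]
orientation: [1.882, 2.515, 0.0]
contact_force: [-0.2, -0.2, -0.9]
grip_width: 0.025
gripper_force: 61.8
```

drive_effector(
  increments=[
    [[0, 0, -0.06], [0, 0, 0]],
    [[0, 0, -0.12], [0, 0, 0]],
    [[0, 0, -0.12], [0, 0, 0]],
  ],
)

```text
clock: 7.7
tcp_pos: [0.5516, -0.1571, 0.3107]
orientation: [1.877, 2.506, 0.01]
contact_force: [-0.1, -0.3, -0.2]
grip_width: 0.0251
gripper_force: 62.0
```

```bash
python3 -c "
from h import *
go([.541,.1553,.26],16.4)"
```

```text
t 7.7 tcp [ 0.5516 -0.1571  0.3107] shift [0.303  0.0771 0.0501] turn [ 0.0113  0.0048 -0.0012] F [-0.1 -0.3 -0.2] w 0.0251
```

Scaled: 0.225 m / 0.75 = 0.3, 0.18 m / 0.75 = 0.24.

drive_effector(
  increments=[
    [[0.06, 0.0147, 0], [0, 0, 0]],
    [[0.12, 0.0307, 0], [0, 0, 0]],
    [[0.18, 0.0453, 0], [0, 0, 0]],
    [[0.24, 0.0613, 0], [0, 0, 0]],
    [[0.3, 0.076, 0], [0, 0, 0]],
  ],
)

```text
clock: 8.2
tcp_pos: [0.5396, 0.0781, 0.3039]
orientation: [1.882, 2.515, 0.001]
contact_force: [1.7, -0.2, -1.1]
grip_width: 0.0255
gripper_force: 62.0
```

drive_effector(
  increments=[
    [[0.0533, 0.0133, 0], [0, 0, 0]],
    [[0.104, 0.0267, 0], [0, 0, 0]],
    [[0.104, 0.0267, 0.0333], [0, 0, 0]],
    [[0.104, 0.0267, 0.0533], [0, 0, 0]],
    [[0.104, 0.0267, 0.0533], [0, 0, 0]],
  ],
)

```text
clock: 8.7
tcp_pos: [0.5358, 0.1569, 0.2617]
orientation: [-1.88, -2.515, 0.006]
contact_force: [0.0, -0.3, -0.5]
grip_width: 0.0255
gripper_force: 62.0
```

drive_effector(
  increments=[
    [[0, 0, 0], [0, 0, 0]],
    [[0, 0, 0], [0, 0, 0]],
  ],
)

```text
clock: 8.9
tcp_pos: [0.5378, 0.1566, 0.2645]
orientation: [1.883, 2.514, 0.003]
contact_force: [-0.2, -0.8, -0.9]
grip_width: 0.025
gripper_force: 62.0
```

```bash
python3 - <<'E'
from h import *;from bench import r, imaging, job
go([.541,.1553,.26],16.4)
import pickle
c=imaging.camera_info("wrist");a,d=imaging.grab_frame("wrist");s,ds=imaging.grab_frame("scene");pickle.dump((c,a,d,s,ds),open("w4.pkl","wb"))
v=np.hstack([cv2.resize(a[100:300,180:390],(630,600))])
cv2.imwrite("pics/w4.png",v);print(proj(c,[[.541,.1553,.045]]))
E
```

```text
t 8.9 tcp [0.5378 0.1566 0.2645] shift [-0.0022  0.0027  0.0045] turn [ 0.0019 -0.0002 -0.001 ] F [-0.2 -0.8 -0.9] w 0.025
[[283.20033655 196.62635771]]
```

View pics/w4.png

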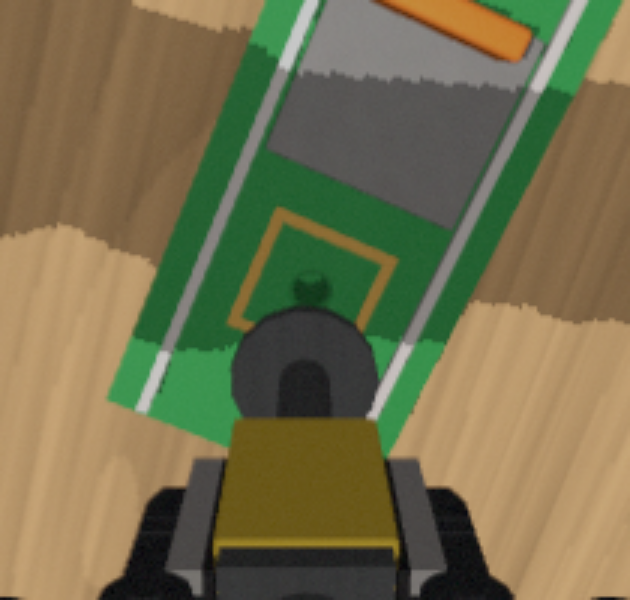

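The lamp hangs upright in the grip. In full-image pixels the collar is at about (281,227), and the open hole is just beyond it at (284,196). I fit the collar rim to work out the offset.

```bash
python3 - <<'E'
from h import *;import pickle
from scipy.optimize import least_squares
c,a,d,s,ds=pickle.load(open("w4.pkl","rb"))
P=cloud(c,d);q=P[200:242,245:320];z=q[...,2]
m=((z>.11)&(z<.16)).astype(np.uint8);ce,st,mm=blobs(m,1)[0];zc=np.median(z[mm][:400]);print("collar z",zc,st)
# rim: first mask pixel from the top and left/right extremes
ct=max(cv2.findContours(mm.astype(np.uint8),cv2.RETR_EXTERNAL,cv2.CHAIN_APPROX_NONE)[0],key=len)[:,0]+[245,200]
rim=ct[ct[:,1]<232].astype(float)
for zz in(zc-.003,zc,zc+.003):
    W=plane(c,rim,zz)[:,:2]
    f=least_squares(lambda p:np.hypot(*(W-p[:2]).T)-p[2],[W[:,0].mean(),W[:,1].mean(),.018],loss="soft_l1",f_scale=.0005)
    print(zz,f.x.round(4),np.abs(f.fun).max())
    if zz==zc: C=f.x[:2]
m=hsv(a,[15,90,60],[38,255,255]);n=np.zeros_like(m);n[165:210,250:315]=m[165:210,250:315]
W=plane(c,np.argwhere(n)[:,::-1].astype(float),.045)[:,:2];print(W.max(0),W.min(0))
v=cv2.cvtColor(a,cv2.COLOR_BGR2GRAY)[186:202,272:298];w=(v<v.min()+18).astype(np.uint8)
ce,st,_=blobs(w,1)[0];print("hole",ce+[272,186],st,plane(c,ce+[272,186],.045))
E
```

```text
collar z 0.13496261469641674 [  12    1   49   38 1466]
0.13196261469641674 [0.5378 0.1579 0.0175] 0.0006345028621265007
0.13496261469641674 [0.5374 0.1591 0.0172] 0.0006249592912896257
0.13796261469641674 [0.5371 0.1602 0.017 ] 0.0006154186306098139
[0.56576076 0.17970892] [0.51695424 0.13551175]
hole [283.28735632 197.24137931] [ 6  7 12  9 87] [[0.54126601 0.15470685 0.045     ]]
```

Scaled: 0.046 m / 0.75 = 0.0613, 0.04 m / 0.75 = 0.0533.

```bash
python3 -c "
from h import *
go([.5414,.1535,.218],16.4)"
```

```text
t 9.0 tcp [0.5377 0.1568 0.2643] shift [-0.0042  0.0025  0.0463] turn [ 0.0019 -0.0004 -0.0008] F [-0.3 -0.1  0.1] w 0.0252
```

drive_effector(
  increments=[
    [[-0.0027, 0.0013, 0.0133], [0, 0, 0]],
    [[-0.0053, 0.0035, 0.0333], [0, 0, 0]],
    [[-0.0053, 0.0035, 0.0533], [0, 0, 0]],
    [[-0.0053, 0.0035, 0.0613], [0, 0, 0]],
    [[-0.0053, 0.0035, 0.0613], [0, 0, 0]],
  ],
)

```text
clock: 9.5
tcp_pos: [0.5401, 0.1534, 0.2155]
orientation: [-1.882, -2.514, 0.004]
contact_force: [0.1, 0.0, -0.7]
grip_width: 0.0254
gripper_force: 62.0
```

drive_effector(
  increments=[
    [[0, 0, 0], [0, 0, 0]],
    [[0, 0, 0], [0, 0, 0]],
  ],
)

```text
clock: 9.7
tcp_pos: [0.5412, 0.1539, 0.2177]
orientation: [1.882, 2.515, 0.001]
contact_force: [-0.3, 0.3, -0.9]
grip_width: 0.0251
gripper_force: 62.0
```

```bash
python3 -c "
from h import *
go([.5414,.1535,.218],16.4)"
```

```text
t 9.7 tcp [0.5412 0.1539 0.2177] shift [-0.0004  0.     -0.0003] turn [ 0.0011 -0.0001 -0.0003] F [-0.3  0.3 -0.9] w 0.0251
```

Good alignment; I descend slowly and watch the force.

Scaled: 0.014 m / 0.75 = 0.0187, 0.011 m / 0.75 = 0.0147.

drive_effector(
  increments=[
    [[-0.0004, 0, 0.004], [0, 0, 0]],
    [[-0.0004, 0, 0.0093], [0, 0, 0]],
    [[-0.0004, 0, 0.0147], [0, 0, 0]],
    [[-0.0004, 0, 0.0187], [0, 0, 0]],
    [[-0.0004, 0, 0.0187], [0, 0, 0]],
  ],
)

```text
clock: 10.2
tcp_pos: [0.5407, 0.1536, 0.2027]
orientation: [-1.882, -2.515, 0.001]
contact_force: [-0.3, 0.6, -1.2]
grip_width: 0.0252
gripper_force: 62.0
```

Scaled: 0.009 m / 0.75 = 0.012, 0.006 m / 0.75 = 0.008.

drive_effector(
  increments=[
    [[0, 0, 0.004], [0, 0, 0]],
    [[0, 0, 0.008], [0, 0, 0]],
    [[0, 0, 0.012], [0, 0, 0]],
    [[0, 0, 0.012], [0, 0, 0]],
  ],
)

```text
clock: 10.6
tcp_pos: [0.5408, 0.1536, 0.1937]
orientation: [-1.882, -2.515, 0.001]
contact_force: [0.5, -0.1, -1.0]
grip_width: 0.025
gripper_force: 61.9
```

drive_effector(
  increments=[
    [[0, 0, 0.004], [0, 0, 0]],
    [[0, 0, 0.008], [0, 0, 0]],
    [[0, 0, 0.012], [0, 0, 0]],
    [[0, 0, 0.012], [0, 0, 0]],
  ],
)

```text
clock: 11.0
tcp_pos: [0.5407, 0.1536, 0.1847]
orientation: [-1.882, -2.515, 0.001]
contact_force: [-0.3, 0.5, -1.5]
grip_width: 0.0252
gripper_force: 61.9
```

In the hole, with no resistance. I go on until the collar seats.

Scaled: 0.0055 m / 0.75 = 0.0073, 0.004 m / 0.75 = 0.0053.

drive_effector(
  increments=[
    [[0, 0, 0.0027], [0, 0, 0]],
    [[0, 0, 0.0053], [0, 0, 0]],
    [[0, 0, 0.0073], [0, 0, 0]],
    [[0, 0, 0.0073], [0, 0, 0]],
  ],
)

```text
clock: 11.4
tcp_pos: [0.5409, 0.1535, 0.1799]
orientation: [-1.882, -2.515, -0.0]
contact_force: [-1.2, -0.3, 2.9]
grip_width: 0.0253
gripper_force: 62.2
```

drive_effector(
  increments=[
    [[0, 0, 0.0013], [0, 0, 0]],
    [[0, 0, 0.0027], [0, 0, 0]],
    [[0, 0, 0.004], [0, 0, 0]],
    [[0, 0, 0.004], [0, 0, 0]],
  ],
)

```text
clock: 11.8
tcp_pos: [0.5411, 0.1534, 0.1798]
orientation: [-1.882, -2.514, -0.002]
contact_force: [-11.1, -2.5, 29.7]
grip_width: 0.0254
gripper_force: 66.1
```

It stopped at TCP z = 0.1798. With the grasp offset of 0.165 m that puts the tip at z = 0.015, which is fully home. I relieve the load, release and rise.

Scaled: -0.003 m / 0.75 = -0.004, -0.0015 m / 0.75 = -0.002.

drive_effector(
  increments=[
    [[0, 0, -0.002], [0, 0, 0]],
    [[0, 0, -0.004], [0, 0, 0]],
    [[0, 0, -0.004], [0, 0, 0]],
  ],
)

```text
clock: 12.1
tcp_pos: [0.541, 0.1536, 0.1798]
orientation: [1.882, 2.515, 0.001]
contact_force: [-1.8, -0.8, 6.0]
grip_width: 0.0251
gripper_force: 62.9
```

drive_effector(
  increments=[
    [[0, 0, 0], [0, 0, 0]],
    [[0, 0, 0], [0, 0, 0]],
    [[0, 0, 0], [0, 0, 0]],
    [[0, 0, 0], [0, 0, 0]],
    [[0, 0, 0], [0, 0, 0]],
  ],
  finger_gap=0.06,
)

```text
clock: 12.6
tcp_pos: [0.5409, 0.1535, 0.1796]
orientation: [-1.882, -2.515, 0.0]
contact_force: [0.9, -0.2, -0.4]
grip_width: 0.0601
gripper_force: 0.0
```

drive_effector(
  increments=[
    [[0, 0, -0.0267], [0, 0, 0]],
    [[0, 0, -0.0667], [0, 0, 0]],
    [[0, 0, -0.12], [0, 0, 0]],
    [[0, 0, -0.1733], [0, 0, 0]],
    [[0, 0, -0.1733], [0, 0, 0]],
  ],
)

```text
clock: 13.1
tcp_pos: [0.5435, 0.154, 0.3153]
orientation: [1.88, 2.511, 0.014]
contact_force: [1.0, -0.2, -0.7]
grip_width: 0.06
gripper_force: 0.0
```

drive_effector(
  increments=[
    [[0, 0, 0], [0, 0, 0]],
    [[0, 0, 0], [0, 0, 0]],
  ],
  finger_gap=0,
)

```text
clock: 13.3
tcp_pos: [0.5402, 0.1534, 0.3085]
orientation: [-1.881, -2.515, 0.003]
contact_force: [0.2, -0.1, 0.9]
grip_width: 0.0319
gripper_force: 0.0
```

```bash
python3 - <<'E'
from h import *;from bench import r, imaging, job
go([.5587,.2927,.20],16.4)
import pickle
c=imaging.camera_info("wrist");a,d=imaging.grab_frame("wrist");pickle.dump((c,a,d),open("w5.pkl","wb"))
cv2.imwrite("pics/w5.png",a);print(proj(c,[[.541,.1555,.045],[.541,.1555,.147]]))
m=hsv(a,[0,170,60],[5,255,255]);m[:, :200]=0
for ce,s,_ in blobs(m,3): print("btn",ce,s[4],plane(c,ce,.067))
E
```

```text
t 13.3 tcp [0.5402 0.1534 0.3085] shift [0.1284 0.0573 0.1084] turn [-0.002   0.0001 -0.0001] F [ 0.2 -0.1  0.9] w 0.0319
[[282.6211102  182.68925461]
 [282.89001157 211.23346125]]
btn [341.56769231  56.78769231] 650 [[0.55850628 0.29316322 0.067     ]]
btn [262.61690647 296.21043165] 556 [[0.55610947 0.01784234 0.067     ]]
btn [274.28198433 289.62140992] 383 [[0.56719355 0.03081672 0.067     ]]
```

View pics/w5.png

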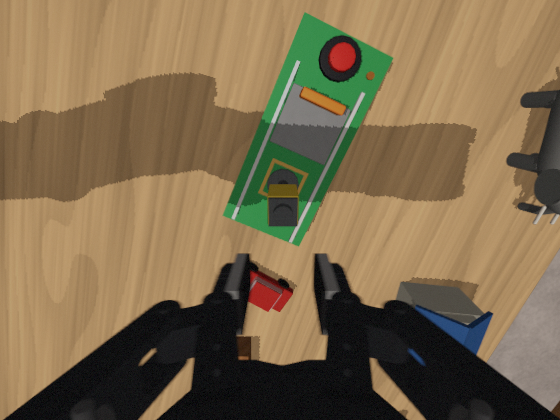

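The lamp stands upright in the brass frame, with its cap at (283,211) as predicted for the home position. The shutter is open and the button is at (342,57). Next I go over the button with the fingers closed.

Scaled: 0.1285 m / 0.75 = 0.1713, 0.12 m / 0.75 = 0.16.

drive_effector(
  increments=[
    [[0.0533, 0.024, 0], [0, 0, 0]],
    [[0.1067, 0.048, 0], [0, 0, 0]],
    [[0.16, 0.0707, 0], [0, 0, 0]],
    [[0.1713, 0.0767, 0.0533], [0, 0, 0]],
    [[0.1713, 0.0767, 0.1133], [0, 0, 0]],
  ],
  finger_gap=0,
)

```text
clock: 13.85
tcp_pos: [0.5597, 0.2968, 0.2234]
orientation: [-1.876, -2.52, -0.004]
contact_force: [1.1, -0.3, 0.2]
grip_width: 0.0
gripper_force: 0.0
```

drive_effector(
  increments=[
    [[0, 0, 0.0533], [0, 0, 0]],
    [[0, 0, 0.0867], [0, 0, 0]],
    [[0, 0, 0.0867], [0, 0, 0]],
    [[0, 0, 0.0867], [0, 0, 0]],
  ],
)

```text
clock: 14.25
tcp_pos: [0.5597, 0.2927, 0.1591]
orientation: [-1.882, -2.515, 0.003]
contact_force: [0.7, -0.1, 1.1]
grip_width: -0.0001
gripper_force: 0.0
```

```bash
python3 -c "
from h import *
go([.5586,.293,.134],16.4)"
```

```text
t 14.25 tcp [0.5597 0.2927 0.1591] shift [ 0.0006 -0.0009  0.0251] turn [-0.0017  0.0008 -0.0005] F [ 0.7 -0.1  1.1] w -0.0001
```

Scaled: 0.025 m / 0.75 = 0.0333, 0.022 m / 0.75 = 0.0293.

drive_effector(
  increments=[
    [[0.0008, -0.0012, 0.0133], [0, 0, 0]],
    [[0.0008, -0.0012, 0.024], [0, 0, 0]],
    [[0.0008, -0.0012, 0.0293], [0, 0, 0]],
    [[0.0008, -0.0012, 0.0333], [0, 0, 0]],
    [[0.0008, -0.0012, 0.0333], [0, 0, 0]],
  ],
)

```text
clock: 14.75
tcp_pos: [0.5589, 0.2936, 0.135]
orientation: [-1.882, -2.515, -0.001]
contact_force: [-0.4, 0.7, 3.9]
grip_width: -0.0003
gripper_force: 2.0
```

drive_effector(
  increments=[
    [[0, 0, 0.0013], [0, 0, 0]],
    [[0, 0, 0.0027], [0, 0, 0]],
    [[0, 0, 0.0027], [0, 0, 0]],
  ],
)

```text
clock: 15.05
tcp_pos: [0.5589, 0.2936, 0.1337]
orientation: [-1.882, -2.515, -0.001]
contact_force: [-3.6, -1.4, 9.5]
grip_width: 0.0001
gripper_force: 4.7
```

The force is 9.5 N, above the 5 N needed, so the button is fully down. I release and retreat.

The rows are not in the units I measure in: shifts go in shares of 0.75 m and turns go in shares of 2 pi rad. I convert before sending: -0.14 m / 0.75 = -0.1867, -0.1 m / 0.75 = -0.1333.

drive_effector(
  increments=[
    [[0, 0, 0], [0, 0, 0]],
    [[0, 0, -0.0267], [0, 0, 0]],
    [[0, 0, -0.08], [0, 0, 0]],
    [[0, 0, -0.1333], [0, 0, 0]],
    [[0, 0, -0.1867], [0, 0, 0]],
  ],
)

```text
clock: 15.55
tcp_pos: [0.5587, 0.293, 0.2739]
orientation: [1.882, 2.515, -0.001]
contact_force: [0.0, 1.0, 0.6]
grip_width: 0.0001
gripper_force: 0.0
```

drive_effector(
  increments=[
    [[-0.0533, -0.0267, -0.0267], [0, 0, 0]],
    [[-0.1067, -0.0533, -0.04], [0, 0, 0]],
    [[-0.16, -0.0733, -0.04], [0, 0, 0]],
    [[-0.16, -0.0733, -0.04], [0, 0, 0]],
    [[-0.16, -0.0733, -0.04], [0, 0, 0]],
  ],
)

```text
clock: 16.05
tcp_pos: [0.5399, 0.1615, 0.3029]
orientation: [1.886, 2.513, 0.001]
contact_force: [0.8, 0.8, 0.0]
grip_width: 0.0003
gripper_force: 0.0
```

```bash
python3 - <<'E'
from h import *;from bench import r, imaging, job
go([.5405,.1545,.3],16.4)
c=imaging.camera_info("wrist");a,d=imaging.grab_frame("wrist");cv2.imwrite("pics/w6.png",a[0:300,150:450]);print(proj(c,[[.541,.1555,.045],[.541,.1555,.147]]))
P=cloud(c,d)
m=hsv(a,[0,170,60],[5,255,255]);m[:, :200]=0;m[150:]=0
for ce,s,mm in blobs(m,1): print("btn z",np.median(P[mm][:,2]))
m=hsv(a,[5,150,60],[17,255,255]);m[:, :200]=0;m[150:]=0
for ce,s,mm in blobs(m,1): print("tab",plane(c,ce,.076))
E
```

```text
t 16.05 tcp [0.5399 0.1615 0.3029] shift [-0.0069 -0.0014  0.0029] turn [ 0.0005 -0.0003 -0.003 ] F [0.8 0.8 0. ] w 0.0003
[[280.32925662 190.64872877]
 [279.98700245 222.70009796]]
btn z 0.06644774204431886
tab [[0.55262943 0.25066454 0.076     ]]
```

View pics/w6.png

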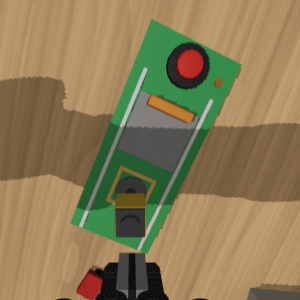

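The lamp is home (crop: collar in the frame at (131,188), cap at (130,222)), the shutter is open with its tab at (172,108), and the button is back up at z ≈ 0.066. The robot is clear of everything.

```bash
python3 -c "
from bench import r, imaging, job
print(job.hand_in())"
```

```text
the job is handed in; nothing more can be done
None
```

The job is handed in at about 16 s of robot time: shutter fully open, lamp plugged home upright, red button pressed afterwards and back up, and the arm clear; the hand-in returned no verdict.

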